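# Roll the pestle onto its parking strip

### The job

The washed pestle lies against the raised rail of the draining tray. Without gripping or lifting it, push on its top with your fingertips so that it rolls, in a few strokes if need be, across the tray and stops at rest along the middle of the yellow strip, parallel to it. Keep your fingers on the upper half of the pestle all the time, and leave the mortar, canister, spoon and salad spinner where they stand.

Things in the scene. Friction and masses are not known exactly. Their poses are not given: they have to be found in the camera images.
- pestle: Dark wooden rod, 54 mm diameter, 200 mm long with hemispherical ends, two pale rings near one end; 0.26-0.42 kg. Origin at its centre; its y runs along the rod, z turns over as it rolls. Axis 37 mm, top 64 mm above the work surface. Starts within 3 mm of the rail. Fingers grip it: one on its top carries the top along, the axis rolls half as far; pressed on its back it jams. Let go, it soon stops.
- tray: Fixed draining tray, 340 (x) by 280 mm (y), with a grippy flat grey floor 10 mm above the work surface. Origin at the centre of its underside; +x is the way to roll. Along its -x edge stands a steel rail, 10 mm thick (inner face at x = -160 mm), 42 mm above the work surface, above the pestle's axis. The other edges have lips 8 mm thick, 18 mm above the work surface.
- strip: Yellow strip flat in the tray floor (only a mark: it does not stop the pestle), 60 mm wide (x), 262 mm long (y), parallel to the rail. Origin at its centre, 10 mm above the work surface; axes parallel to the tray's. Its centre line is 85 to 165 mm from where the pestle starts.
- mortar: Clay mortar, open bowl 150 mm across the rim and 115 mm tall, upright on the counter beside the tray. Origin at the centre of its underside.
- canister: Empty stainless canister with its hinged lid shut, 100 mm across, 149 mm tall with its black knob, upright on the counter beside the tray. Origin at the centre of its underside.
- spoon: White ceramic spoon, 140 mm long, lying on the counter beside the tray, roughly along its x axis. Origin near its middle, at its underside.
- spinner: Plastic salad spinner, clear bowl with green lid, 252 mm across and 172 mm tall, farther off to the left on the counter. Origin at the centre of its underside.
There are look-alikes about, which are no part of the job. There is more than one size of the pestle; the one meant has the size given above.

How it is judged (in metres and radians):
On the way:
1. the pestle rolls over by about half a turn about its own axis (rolled, not dragged) (angle between pestle's own z axis and vertical above 2.5 rad), for 0.02 s.
At the end, for the whole second after the job is handed in: The pestle lies at rest on the tray floor with its axis within 15 mm of the strip's centre line, parallel to the strip within 8 degrees and within 45 mm of its middle lengthwise; mortar, canister, spoon and spinner within 15 mm of where they stood (x of pestle in the frame of strip between -0.015 and 0.015 m and y of pestle in the frame of strip between -0.045 and 0.045 m and angle between the y axis of pestle and the y axis of strip, either way round below 0.14 rad and height (world z) of pestle between 0.033 and 0.041 m and linear speed of pestle below 0.01 m/s and angular speed of pestle below 0.3 rad/s and distance of each of mortar, canister, spoon, spinner from where it was at the start of the episode below 0.015 m); the robot touches nothing.
It fails at once if the pestle is lifted or carried off the tray floor (height (world z) of pestle above 0.05 m).
It fails at once if the pestle is pushed or held low down, with the fingertips below its middle, instead of on its upper half (contact force between the fingers and pestle above 0.3 N and height (world z) of the grasp point below 0.048 m).
It fails at once if the mortar, canister, spoon or spinner is moved more than 15 mm (distance of any of mortar, canister, spoon, spinner from where it was at the start of the episode above 0.015 m).
It also fails if it takes over 70 s, if anything falls off the work surface, if the arm or the gripper's body presses on something with over 40 N, if the wrist force passes 120 N, or if a joint passes its speed limit or range.

### The arm

A 6-joint arm with a two-finger parallel gripper is mounted at the origin on the work surface. World frame = base frame: x ahead of the robot, y to its left, z up, the work surface at z = 0. Lengths are in mm, angles in rad, forces in N, time in s.
With the tool pointing down it reaches from about 275 to 750 mm from the base axis. Payload 10.2 kg.
Tool frame: the origin (TCP) lies midway between the tips of the shut fingers; the grasp point (between the pads) lies 19 mm behind it; z points along the fingers, y is the line along which they close (so a half turn about z gives the same grasp; the last joint's range is limited). The gripper opens to 85 mm and grips with 20 to 120 N. Pads are 22 mm wide; open, the fingers measure 114 mm over their backs; the gripper's body (76 mm by 85 mm) begins 54 mm behind the grasp point. The pads swing forward as they close: fully open they stand 13 mm farther back than shut.
Start: joints at [-1.514, 0.313, 1.498, -0, 1.331, -0.223], TCP at [144.973, -504.593, 231.294] pointing down, gripper open.
Joint ranges: [-2.94, 2.94], [-0.97, 2.17], [0.19, 2.56], [-1.23, 4.37], [0.02, 3.11], [-2.88, 2.88]. Speed limits (rad/s): [2.39, 2.39, 3.01, 3.14, 3.14, 3.14].

### API

Orientations are given as a unit quaternion [w, x, y, z].
In Python, from rig import sense, capture, finish_job, find_in, place_of gives the robot as it stands. The module is installed in compiled form; this text tells all that it offers.
- The arm moves only by the shell command python3 -m jog 'ROWS' [FORCE]. ROWS is JSON, a list of rows, each an object of numbers: "tx", "ty", "tz": the shift along the tool's x, y, z in mm; "ax", "ay", "az": the turn, a rotation vector about the tool's x, y, z in rad; "jaw": the closure, from -1 (fully open) to 1 (shut), so that 0 is half open. In form: [{"tx": .., "ty": .., "tz": .., "ax": .., "ay": .., "az": .., "jaw": ..}, ...]. A call has 1 to 5 rows; each row shifts and turns the commanded pose from where the row before left it, along the tool's axes as they then stand; what a row does not reach is not made up. A row lasts 1/8 s, in which the tool goes at most 62.5 mm and 10.7 degrees, less where a joint would pass 70% of its speed; a pose out of reach is approached as far as the arm can. A call with a gripper value outside its range is refused whole. The fingers move at their own pace and stop on an object; FORCE is the grip in N (left out, the last holds). Time passes only in rows, so rows that do not move let the fingers close. It gives the time, the measured TCP pose, the force, the opening and the grip force at its end, in the units of the state.
- sense(): the state, without advancing time (a new reading comes with each control period).
- capture(name): name is "scene" or "top" or "wrist"; returns a dict with "color" (420x560x3 uint8, red, green, blue), "depth" (420x560 float32, mm along the optical axis (not along the pixel's ray), 0 where there is no reading), "fx", "fy", "cx", "cy" (pixels), "camera_from_world" (4x4, takes a point from world to camera coordinates); the wrist camera has in their place "mount" (4x4, takes a point from camera to tool coordinates, whose origin is the TCP and whose axes are the flange's). Camera axes: x right, y up, looking along -z (the intrinsics and any distortion apply to the point x, -y, -z); pixel columns grow to the right and rows downward; lengths in mm; the calibration is good to about 2 mm. A picture is of the moment at which its call begins: read the wrist's pose just before it.
- finish_job(): hands the job in; it is judged then, once.
Trained networks look in the newest picture that a camera, given by its name, has taken for a name from the list of things; names that differ only in an ending like _2 or _b are one class to them, and where a whole thing is asked for, a point or a joint stands for the part that bears it (a point fixed in the world has none). Each returns a list of dicts, best first, with "conf" (0 to 1); they miss things now and then, are a little off and sometimes report something else, mostly with a low value. They report only what shows in the picture. A call takes as long as a camera call. They do not tell look-alikes from the thing itself.
- find_in(query, camera): "centre" ([column, row] in pixels, amid what is visible of it).
- place_of(query, camera): "centre" ([column, row] in pixels: a listed point, or the origin of a listed thing).
The state is a dict: "time_s": time; "joints": joint angles; "dq": joint speeds; "tau": joint torques, N m; "eef_pos": TCP position; "ee_rot": TCP orientation; "force": force on the tool from outside, world axes, zero at the start; "wrist_torque": the same for the moment, N m; "grip_width": opening from 0.0 (shut) to 1.0 (fully open); "grip_force": force on a finger pad.
Only numpy, scipy, OpenCV 4.12 (cv2) and the standard library are available. Lean on these libraries where they do the work, as an engineer would, in place of code of your own. Each camera call takes 0.05 s, during which the arm holds its last target. There are 200 camera calls.

## Working session

There is one attempt and no reset: what is moved stays moved. The work goes in short steps, Python scripts to look and compute and a shell command to move; the robot and the scene stay as the last step left them, time stands still between calls to the robot, and variables do not carry over. Pictures are saved under pics/ and viewed, at most 10 in all, crops included, and the job is handed in when it is done.

```bash
mkdir -p pics
cat > h.py <<'E'
import numpy as np, cv2
from rig import sense, capture, finish_job, find_in, place_of
def world(c,u,v,z=None,d=None):
    # pixel -> world, by plane z or depth d
    T=np.linalg.inv(c["camera_from_world"])
    r=np.array([(u-c["cx"])/c["fx"],-(v-c["cy"])/c["fy"],-1.0])
    o=T[:3,3]; w=T[:3,:3]@r
    if d is None: d=(z-o[2])/w[2]
    return o+d*w
def save(c,n,box=None,s=1):
    im=c["color"][:,:,::-1]
    if box: im=im[box[1]:box[3],box[0]:box[2]]
    cv2.imwrite("pics/"+n,cv2.resize(im,None,fx=s,fy=s))
E
python3 - <<'E'
from h import *
c=capture("top"); save(c,"top.png")
for q in ["pestle","tray","strip","mortar","canister","spoon","spinner"]:
    for r in place_of(q,"top")[:4]:
        u,v=r["centre"]; d=c["depth"][int(v),int(u)]
        print(q,round(r["conf"],2),np.round([u,v]),np.round(world(c,u,v,d=d)) if d>0 else None)
c=capture("scene"); save(c,"scene.png")
print({k:c[k] for k in c if k not in("color","depth")})
s=sense(); print(s["time_s"],s["ee_rot"],s["eef_pos"],s["force"])
E
```

```text
pestle 0.7 [339. 211.] [502. -46.  69.]
pestle 0.69 [333. 261.] [346. -26.  32.]
pestle 0.63 [252. 275.] [310. 232.  66.]
pestle 0.55 [134. 227.] [462. 570. 156.]
tray 0.72 [337. 174.] [631. -52.  12.]
strip 0.73 [337. 165.] [665. -55.   5.]
mortar 0.7 [417. 164.] [ 657. -320.   17.]
canister 0.98 [263. 158.] [664. 190. 138.]
canister 0.72 [336. 166.] [659. -49.  10.]
spoon 0.77 [398. 221.] [ 472. -244.   16.]
spinner 0.63 [134. 228.] [459. 568. 153.]
{'fx': 442.0957037920596, 'fy': 442.0957037920596, 'cx': 284.1577510002767, 'cy': 198.08847040746664, 'camera_from_world': array([[ 7.67853222e-01,  6.40591260e-01,  6.65333276e-03,
        -5.04559438e+02],
       [-5.18813607e-01,  6.15723183e-01,  5.93057672e-01,
         1.37282963e+02],
       [ 3.75810951e-01, -4.58833084e-01,  8.05132492e-01,
        -1.34999147e+03],
       [ 0.00000000e+00,  0.00000000e+00,  0.00000000e+00,
         1.00000000e+00]])}
0.45 [-5.89557030e-05  9.90227693e-01  1.39460072e-01  1.29576536e-05] [ 144.97974982 -504.56031465  231.24597607] [-0.53552127 -0.16163144 -0.52086825]
```

View pics/top.png

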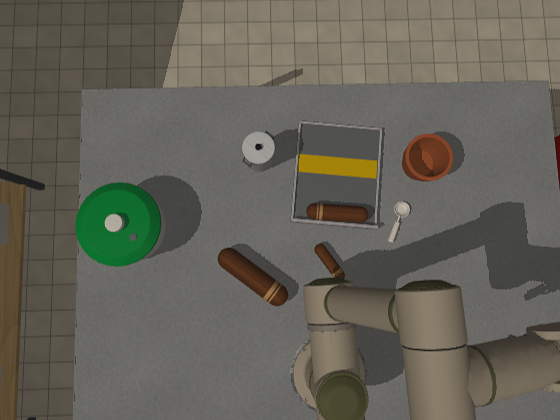

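View pics/scene.png

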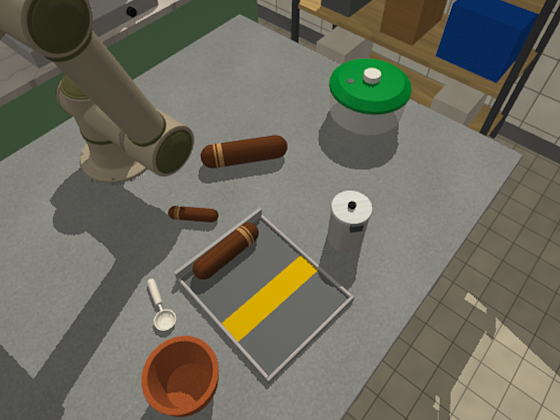

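The tray pestle at top (338,212) / scene (226,250) is the target. Its look-alikes are the small one at top (329,260), the big one at (252,276), and the false hits. I'll measure the strip and pestle and check the choice with a close crop.

```bash
cat >> h.py <<'E'
def mask(c,kind):
    h=cv2.cvtColor(c["color"],cv2.COLOR_RGB2HSV)
    m=cv2.inRange(h,(20,150,80),(35,255,255)) if kind=="strip" else cv2.inRange(h,(0,110,25),(17,255,255))
    return m
def rect(c,m,z):
    v,u=np.nonzero(m); P=np.array([world(c,a,b,z=z)[:2] for a,b in zip(u,v)])
    (ctr,sz,_)=r=cv2.minAreaRect(P.astype(np.float32)); b=cv2.boxPoints(r)
    e=max((b[1]-b[0],b[2]-b[1]),key=np.linalg.norm); a=np.degrees(np.arctan2(e[1],e[0]))%180
    return np.round(ctr,1),np.round(sz,1),round(a,2),len(P)
def comp(m,uv):
    n,l=cv2.connectedComponents(m); k=l[int(uv[1]),int(uv[0])]; return l==k if k else None
E
python3 - <<'E'
from h import *
for cam,uv,suv,bx in (("top",(338,213),(338,166),(280,110,400,280)),("scene",(226,252),(270,300),(170,200,360,390))):
    c=capture(cam); save(c,cam+"_c.png",bx,3)
    print(cam,"campos",np.linalg.inv(c["camera_from_world"])[:3,3].round())
    m=mask(c,"strip"); print("strip",rect(c,comp(m,suv),10))
    m=comp(cv2.morphologyEx(mask(c,"p"),cv2.MORPH_CLOSE,np.ones((5,5))),uv); print("pestle",rect(c,m,37))
    v,u=np.nonzero(m); D=c["depth"]; P=np.array([world(c,a,b,d=D[b,a]) for a,b in zip(u,v) if D[b,a]>0])
    print("depth pts top z",np.percentile(P[:,2],[50,90,98]),"mean of top ones",P[P[:,2]>np.percentile(P[:,2],80)].mean(0).round(1))
E
```

```text
top campos [ 353.  171. 1477.]
strip (array([660.2, -55. ]), array([261.7,  60.7]), np.float32(83.6), 1408)
pestle (array([501.2, -43.8]), array([194.2,  51.4]), np.float32(84.78), 920)
depth pts top z [59.23354522 64.55169955 67.2940763 ] mean of top ones [498.7 -48.9  65. ]
scene campos [ 966. -381. 1009.]
strip (array([662.7, -55.6]), array([260.9,  60.3]), np.float32(83.55), 2539)
pestle (array([504.2, -43.1]), array([200.5,  59.3]), np.float32(84.55), 1526)
depth pts top z [57.17892977 62.77618495 65.06909141] mean of top ones [506.2 -47.   63.1]
```

View pics/top_c.png

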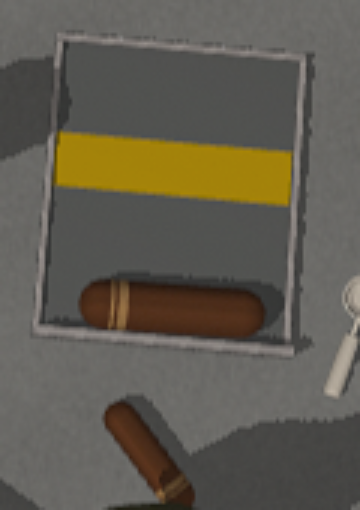

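The crop confirms it: it's the right size (about 200×54), it lies against the rail and it has two rings. The pestle is at about (503,-43.5) and the strip at (661.5,-55.3), with the line at 83.6°, so the roll is about 159 mm. I'll turn the tool's y along the rod and go above it.

```bash
python3 -m jog '[{"az":0.13,"jaw":-1},{"az":0.13,"jaw":-1},{"az":0.13,"jaw":-1},{"tx":25,"ty":-41,"jaw":-1},{"tx":25,"ty":-41,"jaw":-1}]'
python3 -m jog '[{"tx":25,"ty":-41,"jaw":-1},{"tx":25,"ty":-41,"jaw":-1},{"tx":25,"ty":-41,"jaw":-1},{"tx":25,"ty":-41,"jaw":-1},{"tx":25,"ty":-41,"jaw":-1}]'
python3 -m jog '[{"tx":25,"ty":-41,"jaw":-1},{"tx":25,"ty":-41,"jaw":-1},{"tx":25,"ty":-41,"jaw":-1},{"jaw":-1},{"jaw":-1}]'
cat >> h.py <<'E'
U=np.array([.9938,-.1115]); V=np.array([.1115,.9938]); S=np.array([661.5,-55.3])
def tool():
    s=sense(); w,x,y,z=s["ee_rot"]; p=np.array(s["eef_pos"])
    print("t",round(s["time_s"],2),"tool u,v rel strip",((p[:2]-S)@U).round(1),((p[:2]-S)@V).round(1),"z",p[2].round(1),"xdir",round(np.degrees(np.arctan2(2*(x*y+w*z),1-2*(y*y+z*z))),2),"zaxis",np.round([2*(x*z+w*y),2*(y*z-w*x)],3),"F",np.round(s["force"],1))
def pestle(cam):
    c=capture(cam); m=cv2.morphologyEx(mask(c,"p"),cv2.MORPH_CLOSE,np.ones((5,5))); n,l=cv2.connectedComponents(m)
    for k in range(1,n):
        q=l==k
        if q.sum()<150: continue
        r=rect(c,q,37); d=r[0]-S
        if abs(d@U)<190 and abs(d@V)<60: print(cam,"pestle u,v",(d@U).round(1),(d@V).round(1),"yaw",round(float(r[2])-83.6,1),r[1],r[3])
    return c
E
python3 -c "
from h import *
tool(); c=pestle('scene'); pestle('top')"
```

```text
t 0.55 tool u,v rel strip -463.2 -504.1 z 231.3 xdir 16.03 zaxis [-0. -0.] F [-0.9 -0.1  0.1]
scene pestle u,v -157.7 -5.4 yaw 0.9 [200.5  59.3] 1529
top pestle u,v -160.6 -6.3 yaw 0.9 [194.3  51.6] 922schema error: expected keys tx, ty, tz, ax, ay, az, jaw
schema error: expected keys tx, ty, tz, ax, ay, az, jaw
schema error: expected keys tx, ty, tz, ax, ay, az, jaw
```

All keys are required.

```bash
python3 -m jog '[{"tx":0,"ty":0,"tz":0,"ax":0,"ay":0,"az":0.13,"jaw":-1},{"tx":0,"ty":0,"tz":0,"ax":0,"ay":0,"az":0.13,"jaw":-1},{"tx":0,"ty":0,"tz":0,"ax":0,"ay":0,"az":0.13,"jaw":-1},{"tx":25,"ty":-41,"tz":0,"ax":0,"ay":0,"az":0,"jaw":-1},{"tx":25,"ty":-41,"tz":0,"ax":0,"ay":0,"az":0,"jaw":-1}]'
python3 -m jog '[{"tx":25,"ty":-41,"tz":0,"ax":0,"ay":0,"az":0,"jaw":-1},{"tx":25,"ty":-41,"tz":0,"ax":0,"ay":0,"az":0,"jaw":-1},{"tx":25,"ty":-41,"tz":0,"ax":0,"ay":0,"az":0,"jaw":-1},{"tx":25,"ty":-41,"tz":0,"ax":0,"ay":0,"az":0,"jaw":-1},{"tx":25,"ty":-41,"tz":0,"ax":0,"ay":0,"az":0,"jaw":-1}]'
python3 -m jog '[{"tx":25,"ty":-41,"tz":0,"ax":0,"ay":0,"az":0,"jaw":-1},{"tx":25,"ty":-41,"tz":0,"ax":0,"ay":0,"az":0,"jaw":-1},{"tx":25,"ty":-41,"tz":0,"ax":0,"ay":0,"az":0,"jaw":-1},{"tx":0,"ty":0,"tz":0,"ax":0,"ay":0,"az":0,"jaw":-1},{"tx":0,"ty":0,"tz":0,"ax":0,"ay":0,"az":0,"jaw":-1}]'
python3 -c "
from h import *
tool(); c=pestle('scene'); pestle('top')"
```

```text
time_s: 1.27
eef_pos: [204.1, -427.6, 231.1]
ee_rot: [-0.0, 0.998, -0.056, 0.0]
force: [-0.3, -0.9, 0.1]
grip_width: 1.001
grip_force: 0.0
time_s: 1.9
eef_pos: [351.2, -237.3, 231.5]
ee_rot: [0.0, 0.998, -0.055, 0.0]
force: [-0.1, -0.1, 1.3]
grip_width: 1.004
grip_force: 0.0
time_s: 2.52
eef_pos: [438.3, -124.8, 231.2]
ee_rot: [0.0, 0.998, -0.055, -0.0]
force: [0.1, -0.7, 0.8]
grip_width: 1.002
grip_force: 0.0
t 2.52 tool u,v rel strip -214.0 -94.0 z 231.2 xdir -6.3 zaxis [-0. -0.] F [ 0.1 -0.7  0.8]
scene pestle u,v -157.6 -6.2 yaw 1.0 [198.8  59.3] 1526
top pestle u,v -160.1 -6.4 yaw 1.8 [194.   51.6] 883
```

```bash
python3 -m jog '[{"tx":26,"ty":-44,"tz":0,"ax":0,"ay":0,"az":0,"jaw":-1},{"tx":26,"ty":-44,"tz":0,"ax":0,"ay":0,"az":0,"jaw":-1},{"tx":0,"ty":0,"tz":40,"ax":0,"ay":0,"az":0,"jaw":-1},{"tx":0,"ty":0,"tz":40,"ax":0,"ay":0,"az":0,"jaw":-1},{"tx":0,"ty":0,"tz":40,"ax":0,"ay":0,"az":0,"jaw":-1}]'
python3 -m jog '[{"tx":0,"ty":0,"tz":40,"ax":0,"ay":0,"az":0,"jaw":-1},{"tx":0,"ty":0,"tz":10,"ax":0,"ay":0,"az":0,"jaw":-1},{"tx":0,"ty":0,"tz":0,"ax":0,"ay":0,"az":0,"jaw":-1}]'
python3 -c "
from h import *
tool(); c=pestle('scene'); save(c,'s2.png',(140,140,360,340),3)"
```

```text
time_s: 3.25
eef_pos: [499.7, -43.8, 110.2]
ee_rot: [0.0, 0.998, -0.056, 0.0]
force: [0.7, 0.2, -0.1]
grip_width: 0.999
grip_force: 0.0
time_s: 3.62
eef_pos: [500.1, -43.5, 61.9]
ee_rot: [0.0, 0.998, -0.056, 0.0]
force: [-1.0, 0.3, 1.2]
grip_width: 1.002
grip_force: 0.0
t 3.62 tool u,v rel strip -161.7 -6.2 z 61.9 xdir -6.37 zaxis [ 0. -0.] F [-1.   0.3  1.2]
scene pestle u,v -157.9 -6.2 yaw 0.5 [198.8  59. ] 1482
```

View pics/s2.png

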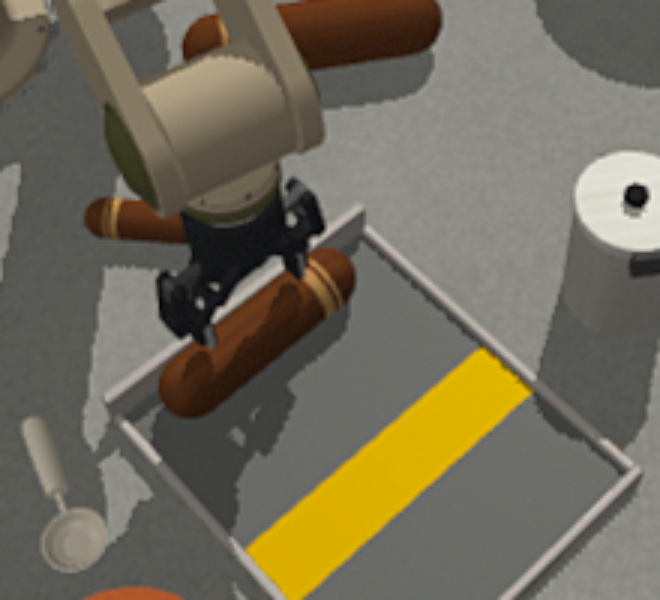

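The crop shows both fingertips, at (205,335) and (300,268), just above the top of the rod. I'll go down until they touch.

```bash
for i in 1; do :; done; python3 -m jog '[{"tx":0,"ty":0,"tz":6,"ax":0,"ay":0,"az":0,"jaw":-1},{"tx":0,"ty":0,"tz":2,"ax":0,"ay":0,"az":0,"jaw":-1},{"tx":0,"ty":0,"tz":0,"ax":0,"ay":0,"az":0,"jaw":-1}]'; python3 -m jog '[{"tx":0,"ty":0,"tz":2,"ax":0,"ay":0,"az":0,"jaw":-1},{"tx":0,"ty":0,"tz":0,"ax":0,"ay":0,"az":0,"jaw":-1}]'; python3 -m jog '[{"tx":0,"ty":0,"tz":1,"ax":0,"ay":0,"az":0,"jaw":-1},{"tx":0,"ty":0,"tz":0,"ax":0,"ay":0,"az":0,"jaw":-1}]'
```

```text
time_s: 4.05
eef_pos: [500.0, -42.8, 53.4]
ee_rot: [0.0, 0.998, -0.055, 0.0]
force: [0.8, -0.2, -0.5]
grip_width: 1.002
grip_force: 0.0
time_s: 4.3
eef_pos: [499.9, -42.8, 51.2]
ee_rot: [-0.0, 0.998, -0.055, -0.0]
force: [-0.9, 0.7, -0.5]
grip_width: 0.998
grip_force: 0.0
time_s: 4.55
eef_pos: [500.4, -42.9, 50.7]
ee_rot: [0.0, 0.998, -0.055, 0.001]
force: [0.2, 0.9, 4.2]
grip_width: 1.001
grip_force: 2.3
```

Contact is at TCP z ≈ 51, and about 0.5 mm of press gives 4 N. Now a first stroke.

```bash
python3 -m jog '[{"tx":0,"ty":0,"tz":1,"ax":0,"ay":0,"az":0,"jaw":-1},{"tx":6,"ty":0,"tz":0,"ax":0,"ay":0,"az":0,"jaw":-1},{"tx":8,"ty":0,"tz":0,"ax":0,"ay":0,"az":0,"jaw":-1},{"tx":8,"ty":0,"tz":0,"ax":0,"ay":0,"az":0,"jaw":-1},{"tx":8,"ty":0,"tz":0,"ax":0,"ay":0,"az":0,"jaw":-1}]'
python3 -c "
from h import *
tool(); c=pestle('scene')"
```

```text
time_s: 5.18
eef_pos: [530.8, -46.0, 50.3]
ee_rot: [-0.0, 0.998, -0.055, 0.001]
force: [0.0, 3.2, 5.5]
grip_width: 1.001
grip_force: 3.2
t 5.17 tool u,v rel strip -130.9 -5.3 z 50.3 xdir -6.32 zaxis [ 0.002 -0.   ] F [0.  3.2 5.5]
scene pestle u,v -142.1 -5.6 yaw -0.0 [199.3  57.8] 1237
```

```bash
python3 -m jog '[{"tx":0,"ty":0,"tz":-10,"ax":0,"ay":0,"az":0,"jaw":-1},{"tx":-21,"ty":0,"tz":0,"ax":0,"ay":0,"az":0,"jaw":-1},{"tx":0,"ty":0,"tz":7,"ax":0,"ay":0,"az":0,"jaw":-1},{"tx":0,"ty":0,"tz":3,"ax":0,"ay":0,"az":0,"jaw":-1},{"tx":6,"ty":0,"tz":0.3,"ax":0,"ay":0,"az":0,"jaw":-1}]'
python3 -m jog '[{"tx":9,"ty":0,"tz":0,"ax":0,"ay":0,"az":0,"jaw":-1},{"tx":9,"ty":0,"tz":0,"ax":0,"ay":0,"az":0,"jaw":-1},{"tx":9,"ty":0,"tz":0,"ax":0,"ay":0,"az":0,"jaw":-1},{"tx":9,"ty":0,"tz":0,"ax":0,"ay":0,"az":0,"jaw":-1}]'
python3 -c "
from h import *
tool(); c=pestle('scene')"
```

```text
time_s: 5.85
eef_pos: [516.8, -44.7, 50.6]
ee_rot: [0.0, 0.998, -0.055, 0.002]
force: [-0.3, 2.8, 15.5]
grip_width: 1.0
grip_force: 7.9
time_s: 6.35
eef_pos: [552.4, -48.3, 50.1]
ee_rot: [-0.0, 0.998, -0.055, 0.002]
force: [1.6, 3.0, 7.0]
grip_width: 1.003
grip_force: 3.1
t 6.35 tool u,v rel strip -109.2 -5.2 z 50.1 xdir -6.32 zaxis [ 0.003 -0.   ] F [1.6 3.  7. ]
scene pestle u,v -122.7 -5.5 yaw 0.8 [198.   57.8] 1221
```

```bash
python3 -m jog '[{"tx":0,"ty":0,"tz":-10,"ax":0,"ay":0,"az":0,"jaw":-1},{"tx":-22,"ty":0,"tz":0,"ax":0,"ay":0,"az":0,"jaw":-1},{"tx":0,"ty":0,"tz":7,"ax":0,"ay":0,"az":0,"jaw":-1},{"tx":0,"ty":0,"tz":3,"ax":0,"ay":0,"az":0,"jaw":-1},{"tx":6,"ty":0,"tz":0,"ax":0,"ay":0,"az":0,"jaw":-1}]'
python3 -m jog '[{"tx":9,"ty":0,"tz":0,"ax":0,"ay":0,"az":0,"jaw":-1},{"tx":9,"ty":0,"tz":0,"ax":0,"ay":0,"az":0,"jaw":-1},{"tx":9,"ty":0,"tz":0,"ax":0,"ay":0,"az":0,"jaw":-1},{"tx":9,"ty":0,"tz":0,"ax":0,"ay":0,"az":0,"jaw":-1}]'
python3 -c "
from h import *
tool(); c=pestle('scene')"
python3 -m jog '[{"tx":0,"ty":0,"tz":-10,"ax":0,"ay":0,"az":0,"jaw":-1},{"tx":-22,"ty":0,"tz":0,"ax":0,"ay":0,"az":0,"jaw":-1},{"tx":0,"ty":0,"tz":7,"ax":0,"ay":0,"az":0,"jaw":-1},{"tx":0,"ty":0,"tz":3,"ax":0,"ay":0,"az":0,"jaw":-1},{"tx":6,"ty":0,"tz":0,"ax":0,"ay":0,"az":0,"jaw":-1}]'
python3 -m jog '[{"tx":9,"ty":0,"tz":0,"ax":0,"ay":0,"az":0,"jaw":-1},{"tx":9,"ty":0,"tz":0,"ax":0,"ay":0,"az":0,"jaw":-1},{"tx":9,"ty":0,"tz":0,"ax":0,"ay":0,"az":0,"jaw":-1},{"tx":9,"ty":0,"tz":0,"ax":0,"ay":0,"az":0,"jaw":-1}]'
python3 -c "
from h import *
tool(); c=pestle('scene')"
```

```text
time_s: 7.02
eef_pos: [536.8, -47.0, 50.6]
ee_rot: [0.0, 0.998, -0.055, 0.002]
force: [-0.1, 2.1, 13.6]
grip_width: 0.996
grip_force: 6.9
time_s: 7.52
eef_pos: [572.5, -50.6, 50.0]
ee_rot: [-0.0, 0.998, -0.055, 0.002]
force: [0.8, 3.4, 6.1]
grip_width: 0.998
grip_force: 2.9
t 7.53 tool u,v rel strip -89.0 -5.2 z 50.0 xdir -6.32 zaxis [ 0.003 -0.   ] F [0.8 3.4 6.1]
scene pestle u,v -102.8 -5.4 yaw 0.8 [199.9  57.6] 1204
time_s: 8.2
eef_pos: [556.6, -49.2, 50.6]
ee_rot: [0.0, 0.998, -0.055, 0.002]
force: [0.2, 2.5, 13.3]
grip_width: 1.0
grip_force: 6.6
time_s: 8.7
eef_pos: [592.3, -52.8, 50.0]
ee_rot: [-0.0, 0.998, -0.055, 0.002]
force: [1.3, 3.3, 5.7]
grip_width: 1.0
grip_force: 2.8
t 8.7 tool u,v rel strip -69.1 -5.2 z 50.0 xdir -6.32 zaxis [ 0.003 -0.   ] F [1.3 3.3 5.7]
scene pestle u,v -82.5 -5.4 yaw 0.7 [198.4  56.2] 1174
```

Repeatable: about 20 mm per stroke. Two more, then check.

```bash
python3 -m jog '[{"tx":0,"ty":0,"tz":-10,"ax":0,"ay":0,"az":0,"jaw":-1},{"tx":-22,"ty":0,"tz":0,"ax":0,"ay":0,"az":0,"jaw":-1},{"tx":0,"ty":0,"tz":7,"ax":0,"ay":0,"az":0,"jaw":-1},{"tx":0,"ty":0,"tz":3,"ax":0,"ay":0,"az":0,"jaw":-1},{"tx":6,"ty":0,"tz":0,"ax":0,"ay":0,"az":0,"jaw":-1}]' >/dev/null
python3 -m jog '[{"tx":9,"ty":0,"tz":0,"ax":0,"ay":0,"az":0,"jaw":-1},{"tx":9,"ty":0,"tz":0,"ax":0,"ay":0,"az":0,"jaw":-1},{"tx":9,"ty":0,"tz":0,"ax":0,"ay":0,"az":0,"jaw":-1},{"tx":9,"ty":0,"tz":0,"ax":0,"ay":0,"az":0,"jaw":-1}]' >/dev/null
python3 -c "
from h import *
tool(); c=pestle('scene')"
python3 -m jog '[{"tx":0,"ty":0,"tz":-10,"ax":0,"ay":0,"az":0,"jaw":-1},{"tx":-22,"ty":0,"tz":0,"ax":0,"ay":0,"az":0,"jaw":-1},{"tx":0,"ty":0,"tz":7,"ax":0,"ay":0,"az":0,"jaw":-1},{"tx":0,"ty":0,"tz":3,"ax":0,"ay":0,"az":0,"jaw":-1},{"tx":6,"ty":0,"tz":0,"ax":0,"ay":0,"az":0,"jaw":-1}]' >/dev/null
python3 -m jog '[{"tx":9,"ty":0,"tz":0,"ax":0,"ay":0,"az":0,"jaw":-1},{"tx":9,"ty":0,"tz":0,"ax":0,"ay":0,"az":0,"jaw":-1},{"tx":9,"ty":0,"tz":0,"ax":0,"ay":0,"az":0,"jaw":-1},{"tx":9,"ty":0,"tz":0,"ax":0,"ay":0,"az":0,"jaw":-1}]'
python3 -c "
from h import *
tool(); c=pestle('scene')"
```

```text
t 9.88 tool u,v rel strip -49.1 -5.2 z 50.0 xdir -6.32 zaxis [ 0.003 -0.   ] F [0.8 2.8 4.7]
scene pestle u,v -62.3 -4.6 yaw 0.7 [198.7  55.6] 1173
time_s: 11.05
eef_pos: [632.0, -57.2, 50.1]
ee_rot: [-0.0, 0.998, -0.055, 0.002]
force: [0.5, 2.4, 6.0]
grip_width: 1.002
grip_force: 2.7
t 11.05 tool u,v rel strip -29.1 -5.1 z 50.1 xdir -6.31 zaxis [ 0.003 -0.   ] F [0.5 2.4 6. ]
scene pestle u,v -42.4 -3.9 yaw 0.7 [198.7  54.9] 1118
```

```bash
python3 -m jog '[{"tx":0,"ty":0,"tz":-10,"ax":0,"ay":0,"az":0,"jaw":-1},{"tx":-22,"ty":0,"tz":0,"ax":0,"ay":0,"az":0,"jaw":-1},{"tx":0,"ty":0,"tz":7,"ax":0,"ay":0,"az":0,"jaw":-1},{"tx":0,"ty":0,"tz":3,"ax":0,"ay":0,"az":0,"jaw":-1},{"tx":6,"ty":0,"tz":0,"ax":0,"ay":0,"az":0,"jaw":-1}]' >/dev/null
python3 -m jog '[{"tx":9,"ty":0,"tz":0,"ax":0,"ay":0,"az":0,"jaw":-1},{"tx":9,"ty":0,"tz":0,"ax":0,"ay":0,"az":0,"jaw":-1},{"tx":9,"ty":0,"tz":0,"ax":0,"ay":0,"az":0,"jaw":-1},{"tx":9,"ty":0,"tz":0,"ax":0,"ay":0,"az":0,"jaw":-1}]' >/dev/null
python3 -c "
from h import *
tool(); c=pestle('scene')"
python3 -m jog '[{"tx":0,"ty":0,"tz":-10,"ax":0,"ay":0,"az":0,"jaw":-1},{"tx":-22,"ty":0,"tz":0,"ax":0,"ay":0,"az":0,"jaw":-1},{"tx":0,"ty":0,"tz":7,"ax":0,"ay":0,"az":0,"jaw":-1},{"tx":0,"ty":0,"tz":3,"ax":0,"ay":0,"az":0,"jaw":-1},{"tx":6,"ty":0,"tz":0,"ax":0,"ay":0,"az":0,"jaw":-1}]' >/dev/null
python3 -m jog '[{"tx":9,"ty":0,"tz":0,"ax":0,"ay":0,"az":0,"jaw":-1},{"tx":9,"ty":0,"tz":0,"ax":0,"ay":0,"az":0,"jaw":-1},{"tx":9,"ty":0,"tz":0,"ax":0,"ay":0,"az":0,"jaw":-1},{"tx":9,"ty":0,"tz":0,"ax":0,"ay":0,"az":0,"jaw":-1},{"tx":0,"ty":0,"tz":0,"ax":0,"ay":0,"az":0,"jaw":-1}]'
python3 -m jog '[{"tx":0,"ty":0,"tz":-10,"ax":0,"ay":0,"az":0,"jaw":-1},{"tx":0,"ty":0,"tz":-40,"ax":0,"ay":0,"az":0,"jaw":-1},{"tx":-20,"ty":0,"tz":-50,"ax":0,"ay":0,"az":0,"jaw":-1},{"tx":-50,"ty":0,"tz":-30,"ax":0,"ay":0,"az":0,"jaw":-1},{"tx":-50,"ty":0,"tz":0,"ax":0,"ay":0,"az":0,"jaw":-1}]'
python3 -c "
from h import *
tool(); c=pestle('scene'); pestle('top'); save(c,'s3.png')
for k,z,cam in (('strip',10,'scene'),): print(rect(c,comp(mask(c,'strip'),(235,330)) if comp(mask(c,'strip'),(235,330)) is not None else mask(c,'strip')>0,10))"
```

```text
t 12.22 tool u,v rel strip -9.1 -5.1 z 50.1 xdir -6.31 zaxis [ 0.003 -0.   ] F [0.8 2.7 6.2]
scene pestle u,v -21.9 -4.6 yaw -0.0 [198.7  55.2] 1097
time_s: 13.52
eef_pos: [671.9, -61.6, 50.2]
ee_rot: [0.0, 0.998, -0.055, 0.002]
force: [1.2, 2.1, 8.3]
grip_width: 0.998
grip_force: 4.2
time_s: 14.15
eef_pos: [550.4, -48.8, 181.4]
ee_rot: [0.001, 0.998, -0.055, 0.002]
force: [1.2, 0.7, -0.3]
grip_width: 1.004
grip_force: 0.0
t 14.15 tool u,v rel strip -111.2 -5.9 z 181.4 xdir -6.32 zaxis [ 0.004 -0.002] F [ 1.2  0.7 -0.3]
scene pestle u,v -2.8 -3.7 yaw 1.1 [199.  55.] 1706
top pestle u,v -5.0 48.1 yaw 0.3 [90.6 51.8] 375
(array([662.6, -55.7]), array([261.2,  60.4]), np.float32(83.61), 1139)
```

View pics/s3.png

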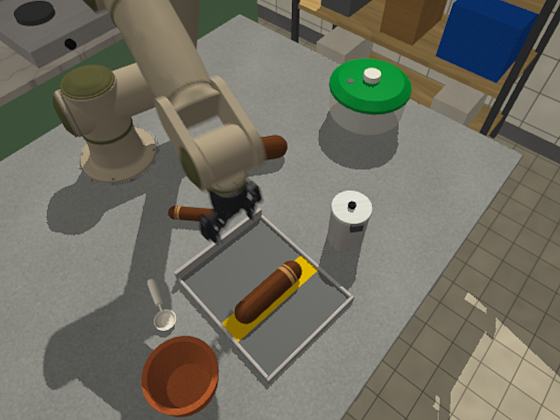

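The picture shows the pestle at (268,292), lying along the middle of the strip at u ≈ -4 mm, v ≈ -4 mm and yaw about 1°. The gripper is clear and the neighbours look unmoved. I'll check it's at rest and hand in.

```bash
python3 -m jog '[{"tx":0,"ty":0,"tz":0,"ax":0,"ay":0,"az":0,"jaw":-1},{"tx":0,"ty":0,"tz":0,"ax":0,"ay":0,"az":0,"jaw":-1},{"tx":0,"ty":0,"tz":0,"ax":0,"ay":0,"az":0,"jaw":-1},{"tx":0,"ty":0,"tz":0,"ax":0,"ay":0,"az":0,"jaw":-1}]' >/dev/null; python3 -c "
from h import *
pestle('scene'); print(finish_job())"
```

```text
scene pestle u,v -2.8 -3.7 yaw 1.1 [199.  55.] 1705
the job is handed in; nothing more can be done
None
```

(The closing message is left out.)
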